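Fit a twist-lock lampholder to a ceiling rosette and pull-test it

TASK

Fit the white lampholder adapter to the ceiling rosette on the practice board: set its two hooks into the rosette's slots and turn it clockwise (seen from above) as far as it goes, past the click, without forcing it. Then pull-test it: a straight upward pull of about 10 N (never over 20 N), held for about a second, to prove that the hooks hold; then let go and leave it fitted. Leave the other things where they lie.

Things in the scene. Friction and masses are not known exactly. Their poses are not given: they have to be found in the camera images.
- adapter_mid (a point): Lampholder adapter: loose white plastic lampholder, 60 to 130 g, standing mouth up on its two hooks. Point on its axis, 38 mm above its foot, 22 mm below its mouth; z up. Round body 39 mm across; two flat thumb pads at +y and -y to pinch: 44 mm from pad to pad, 18 mm wide, from 18 mm below to 16 mm above this point. A half turn leaves it the same. Start yaw -0.6 to 0.6.
- adapter: Same adapter; origin at its foot (soles of the hooks), same axes. Collar 50 mm across, from 11 to 19 mm above the foot; its underside seats on the rosette's face. Two brass hooks under it, 15 mm off the axis at +y and -y: 4 mm stem, sole 16 mm long (along x), 5 mm wide, 3 mm thick, 8 mm below the collar.
- rosette_face (a point): Centre of the rosette's face, 42 mm above the bench, z up. Two slots at +y and -y, 15.75 mm off centre, 19 mm long (along x), 8.5 mm wide, take the hooks when the adapter's x is parallel to this x (either way round), play about 1.5 mm. Collar down on the face: adapter_mid 27 mm above this point. Fitted, it lifts 2 mm freely, then the hooks bear on spring brass (8 N per mm, solid after 2 mm).
- rosette: Twist-lock ceiling rosette: fixed white plastic block 64 x 58 mm (x, y), 24 mm high, a screwed ear at each x end, on the 18 mm plywood board, left or right of its middle. Origin at the centre of its underside. The adapter goes in and turns clockwise seen from above: from 0.4 rad a leaf spring resists (about 0.1 N m), past 0.6 rad it clicks, at 0.84 rad it stops.
- bridge_a: Spring-brass contact bridge inside the rosette, hidden right under the face, origin 16 mm toward the rosette's +x and 7 mm toward +y from its axis: a strip 12 x 13 mm that carries one hook of the fitted adapter when it is pulled up. 4 N per mm, lifts 2 mm at most.
- bridge_b: The other contact bridge, at -x and -y, the same; it carries the other hook.
- receptacle: Bystander fixed at the board's other half: white ceramic lamp receptacle, round, 68 mm across the foot and 43 mm across the neck, 46 mm high, no slots; origin at the centre of its underside.
- outlet_box: Bystander: open octagonal steel outlet box, 100 mm across, 44 mm high, 0.25 kg, loose on the bench; origin at the centre of its underside.
- tape_roll: Bystander: black roll of tape lying flat, 68 mm across, 19 mm high, loose on the bench; origin at the centre of its underside.
- screwdriver: Bystander: red-handled screwdriver, 200 mm long (along its x), handle 26 mm thick, loose on the bench left of the board; origin at mid-length, on the bench.
Not all that is in view belongs to the job. What is shaped like the adapter but purple is not meant.

How it is judged:
By the outcome, as a careful person would: the job done as asked, in the order asked, and still so for the second after the job is handed in, with the robot touching nothing.
It also fails if it takes over 58 s, if anything falls off the work surface, if the arm or the gripper's body presses on something with over 40 N, if the wrist force passes 120 N, or if a joint passes its speed limit or range.

ROBOT

A 7-joint arm with a two-finger parallel gripper is mounted at the origin on the work surface. World frame = base frame: x ahead of the robot, y to its left, z up, the work surface at z = 0. Lengths are in m, angles in rad, forces in N, time in s.
With the tool pointing down it reaches from about 0.425 to 0.95 m from the base axis. Payload 16.7 kg.
Tool frame: the origin (TCP) lies between the finger pads; the fingertips stand 19 mm ahead of it and the grasp point (between the pads) is the TCP; z points along the fingers, y is the direction in which the jaws open and shut (so a half turn about z gives the same grasp; the last joint's range is limited). The gripper opens to 94 mm and grips with 3 to 60 N. Pads are 16 mm wide; open, the fingers measure 119 mm over their backs; the gripper's body (75 mm by 177 mm) begins 78 mm behind the grasp point.
Start: joints at [1.075, 0.426, 0.074, 1.606, -0.034, 1.111, -0.067], TCP at [0.229, -0.635, 0.224] pointing down, gripper open.
Joint ranges: [-2.85, 2.85], [-0.5, 2.14], [-1.23, 1.37], [0.21, 2.46], [-1.02, 4.16], [0.16, 2.05], [-2.73, 2.73]. Speed limits (rad/s): [1.89, 1.89, 2.39, 2.39, 3.01, 3.01, 3.01].

INTERFACE

Orientations are given as a rotation vector (axis times angle).
In Python, from station import arm, capture, camera_params gives the robot as it stands. The module is installed in compiled form; this text tells all that it offers.
- The arm moves only by the tool arm_command, never from a script. Its argument "increments" is a list of rows, each a list of 7 numbers: the shift along the tool's x, y, z in mm, then the turn, a rotation vector about the tool's x, y, z in degrees, then the closure, from 0 (fully open) to 1 (shut). A call has 1 to 8 rows; each row shifts and turns the commanded pose from where the row before left it, along the tool's axes as they then stand; what a row does not reach is not made up. A row lasts 1/8 s, in which the tool goes at most 62.5 mm and 10.7 degrees, less where a joint would pass 70% of its speed; a pose out of reach is approached as far as the arm can. A call with a gripper value outside its range is refused whole. The fingers move at their own pace and stop on an object; the grip force is fixed at half the most. Time passes only in rows, so rows that do not move let the fingers close. It gives the time, the measured TCP pose, the force and the opening at its end, in the units of the state.
- arm.read_state(): the state, without advancing time (a new reading comes with each control period).
- capture(name): name is "scene" or "side" or "wrist"; returns the picture (480x640x3 uint8, red, green, blue); there is no depth.
- camera_params(name): a dict with "fov_y" (degrees; the focal length in pixels is half the picture's height over the tangent of half this angle, whatever the lens; pixels are square), "cx", "cy" (the principal point, pixels), "k1" (the pictures are not rectified: a ray, as slopes to the right and down, at radius r is drawn at 1 + k1 r^2 times it, then the intrinsics apply), "R" (3x3) and "t" (3): a world point X has camera coordinates R X + t; the wrist camera has in their place "mount" (4x4, takes a point from camera to tool coordinates, whose origin is the TCP and whose axes are the flange's). Camera axes: x right, y down, z forward; pixel columns grow to the right and rows downward; lengths in m; the calibration is good to about 2 mm. A picture is of the moment at which its call begins: read the wrist's pose just before it. camera_params takes no time and is no camera call.
- arm.close_job(): hands the job in, once; it reports no verdict.
The state is a dict: "clock": time; "q": joint angles; "dq": joint speeds; "joint_torque": joint torques, N m; "eef_pos": TCP position; "orientation": TCP orientation; "ft_force": force on the tool from outside, world axes, zero at the start; "torque": the same for the moment, N m; "grip_width": finger opening in m.
Only numpy, scipy, OpenCV 4.12 (cv2) and the standard library are available. Lean on these libraries where they do the work, as an engineer would, in place of code of your own. Each camera call takes 0.05 s, during which the arm holds its last target. There are 200 camera calls.

## Working session

There is one attempt and no reset: what is moved stays moved. The work goes in short steps, Python scripts to look and compute and a tool call to move; the robot and the scene stay as the last step left them, time stands still between calls to the robot, and variables do not carry over. Pictures are saved under pics/ and viewed, about 8 in all and at most 12, crops included, and the job is handed in when it is done.

Besides the shell and the picture viewer there is one more tool, called after "Emit:" as name(argument=value, ...) on one line, values as JSON. arm_command: Moves the arm, as the interface text tells. Its arguments: {"type":"object","properties":{"increments":{"type":"array"}},"required":["increments"]}

```bash
mkdir -p pics
python3 - <<'E'
from station import arm,capture,camera_params
import cv2
print(arm.read_state())
for n in("scene","side","wrist"):
    cv2.imwrite(f"pics/{n}0.png",capture(n)[:,:,::-1]); print(n,camera_params(n))
E
```

```text
{'clock': 0.0, 'q': array([ 1.0754657 ,  0.42670367,  0.07385304,  1.60656688, -0.03409434,
        1.11079658, -0.06712012]), 'dq': array([-6.23540528e-05, -6.41186588e-04, -1.23776228e-03, -1.25458898e-03,
        1.35886458e-03, -3.61260957e-04, -1.86110240e-06]), 'joint_torque': array([ 1.76723152e-03, -9.35807920e+01,  3.66693065e+00, -4.54192114e+01,
       -4.88255918e-02,  2.02326308e-02,  1.44670380e-04]), 'eef_pos': array([ 0.22864943, -0.63467841,  0.22381227]), 'orientation': array([-3.09359684e+00, -5.40246533e-01,  4.71786196e-04]), 'ft_force': array([0.24288615, 0.31762436, 0.05017995]), 'torque': array([-0.0350655 ,  0.00557219, -0.00575586]), 'grip_width': 0.09417470947534284}
scene {'fov_y': 42.7561396430046, 'cx': 325.9811150492898, 'cy': 235.27547546544358, 'k1': -0.18052958397879101, 'R': array([[-0.06680526,  0.99770986, -0.01058742],
       [ 0.81986108,  0.04884303, -0.57047539],
       [-0.5686518 , -0.04679097, -0.82124646]]), 't': array([ 0.06693081, -0.42337568,  1.8965756 ])}
side {'fov_y': 53.77091422784591, 'cx': 323.7823537396694, 'cy': 238.62366220793777, 'k1': 0.02324590901110217, 'R': array([[-0.95080901, -0.30969871,  0.00699498],
       [-0.20378811,  0.60832629, -0.76707857],
       [ 0.23330801, -0.73077071, -0.64151503]]), 't': array([0.50935914, 0.16229444, 0.93543495])}
wrist {'fov_y': 69.93828172594581, 'cx': 322.91460032690014, 'cy': 241.36282462094655, 'k1': -0.01602285215408341, 'mount': array([[-8.10123143e-04, -9.64756169e-01, -2.63144214e-01,
         7.65398902e-02],
       [ 9.99999668e-01, -8.03856999e-04, -1.31474960e-04,
         9.02670604e-04],
       [-8.46890392e-05, -2.63144233e-01,  9.64756501e-01,
        -1.60260812e-01],
       [ 0.00000000e+00,  0.00000000e+00,  0.00000000e+00,
         1.00000000e+00]])}
```

View pics/scene0.png

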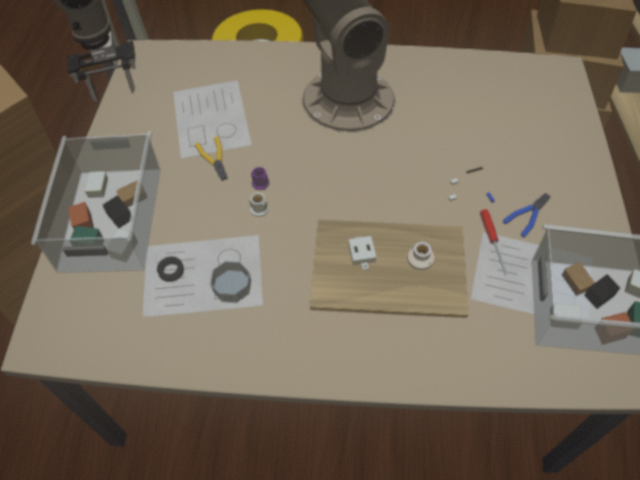

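View pics/side0.png

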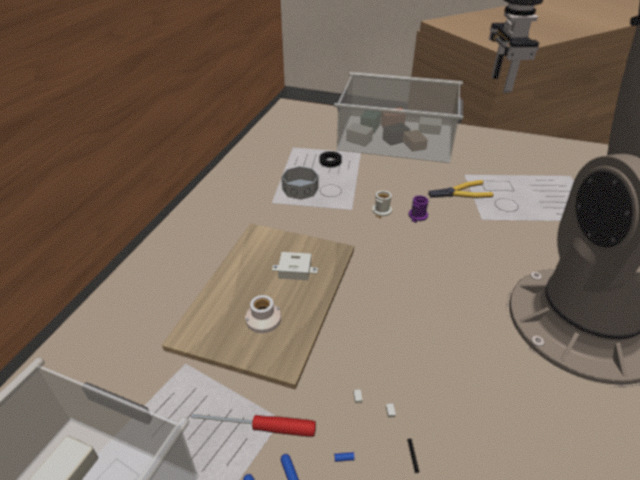

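Scene: the white adapter is at (258,203), the purple look-alike at (260,178), the rosette at (362,250) with two dark slots, and the receptacle at (421,254). In the side view the adapter is at (383,203) and the rosette at (295,265). The white one fits the description. I'll confirm it in a wrist close-up.

```bash
cat > h.py <<'E'
import numpy as np,cv2
from scipy.spatial.transform import Rotation as Ro
from station import arm,capture,camera_params
def ray(n,uv,st=None):
    c=camera_params(n); f=240/np.tan(np.radians(c["fov_y"]/2))
    d=np.array([(uv[0]-c["cx"])/f,(uv[1]-c["cy"])/f]); s=d.copy()
    for _ in range(20): s=d/(1+c["k1"]*(s@s))
    v=np.r_[s,1]
    if n=="wrist":
        M=np.array(c["mount"]); R=Ro.from_rotvec(st["orientation"]).as_matrix()
        o=R@M[:3,3]+st["eef_pos"]; v=R@M[:3,:3]@v
    else: R=np.array(c["R"]); o=-R.T@c["t"]; v=R.T@v
    return o,v/np.linalg.norm(v)
def plane(r,z): o,v=r; return o+v*(z-o[2])/v[2]
def tri(*rs):
    A=sum(np.eye(3)-np.outer(v,v) for o,v in rs); b=sum((np.eye(3)-np.outer(v,v))@o for o,v in rs)
    return np.linalg.solve(A,b)
def look(name):
    st=arm.read_state(); im=capture("wrist")[:,:,::-1]; cv2.imwrite(f"pics/{name}.png",im)
    np.save(f"pics/{name}.npy",np.r_[st["eef_pos"],st["orientation"]]); return im,st
def load(name):
    a=np.load(f"pics/{name}.npy"); return cv2.imread(f"pics/{name}.png"),dict(eef_pos=a[:3],orientation=a[3:])
def delta(st,p,yaw):
    """tool-axes shift mm and tool-z turn deg to reach p, tool x axis at world yaw, pointing down"""
    R=Ro.from_rotvec(st["orientation"]).as_matrix()
    T=np.array([[np.cos(yaw),np.sin(yaw),0],[np.sin(yaw),-np.cos(yaw),0],[0,0,-1.]])
    return np.round(R.T@(np.array(p)-st["eef_pos"])*1e3,1),np.round(np.degrees(Ro.from_matrix(R.T@T).as_rotvec()),2)
E
python3 - <<'E'
from h import *
st=arm.read_state()
R=Ro.from_rotvec(st["orientation"]).as_matrix();print(R.round(3))
print("adapter mouth",tri(ray("scene",(257,195)),ray("side",(384,195))))
print("rosette",tri(ray("scene",(362,249)),ray("side",(295,262))))
print(delta(st,plane(ray("scene",(258,202)),.04),0))
print("purple",plane(ray("scene",(260,178)),.04))
E
```

```text
[[ 0.941  0.339 -0.   ]
 [ 0.339 -0.941  0.001]
 [-0.    -0.001 -1.   ]]
adapter mouth [ 0.44873189 -0.21552378  0.06344224]
rosette [0.58121427 0.06147666 0.04038009]
(array([ 349.6, -318. ,  184.2]), array([-5.000e-02,  1.000e-02,  1.982e+01]))
purple [ 0.3670088  -0.22239526  0.04      ]
```

View pics/wrist0.png

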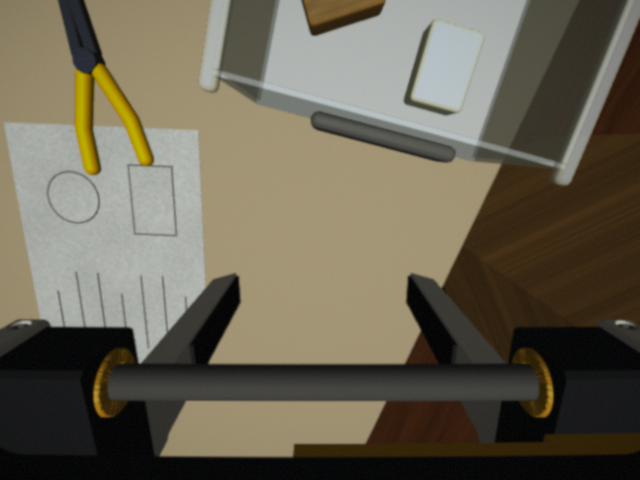

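The wrist view shows the work area's edge, with no job parts in it. Next, move over the adapter.

Emit:
arm_command(increments=[[42,-38,0,0,0,0,0],[43,-39,0,0,0,0,0],[44,-40,0,0,0,0,0],[44,-40,0,0,0,0,0],[44,-40,0,0,0,0,0],[44,-40,0,0,0,0,0],[44,-40,0,0,0,0,0],[44,-40,0,0,0,0,0]])

```text
clock: 1.15
eef_pos: [0.4502, -0.2167, 0.2246]
orientation: [3.095, 0.54, 0.0]
ft_force: [1.1, -0.1, 0.3]
grip_width: 0.0941
```

Emit:
arm_command(increments=[[0,0,0,0,0,10,0],[0,0,0,0,0,10,0],[0,0,0,0,0,0,0],[0,0,0,0,0,0,0]])

```text
clock: 1.65
eef_pos: [0.4496, -0.2185, 0.2244]
orientation: [-3.141, -0.001, 0.0]
ft_force: [0.7, 0.5, -0.1]
grip_width: 0.094
```

Run:
```python
from h import *
im,st=look("w1"); print(st["clock"],st["eef_pos"],st["orientation"],st["q"].round(2))
```

```text
1.65 [ 0.44958544 -0.21853707  0.22443521] [-3.14148292e+00 -1.07373115e-03  1.94382991e-04] [ 0.47  0.15 -0.16  1.98  0.03  1.01 -1.27]
```

View pics/w1.png

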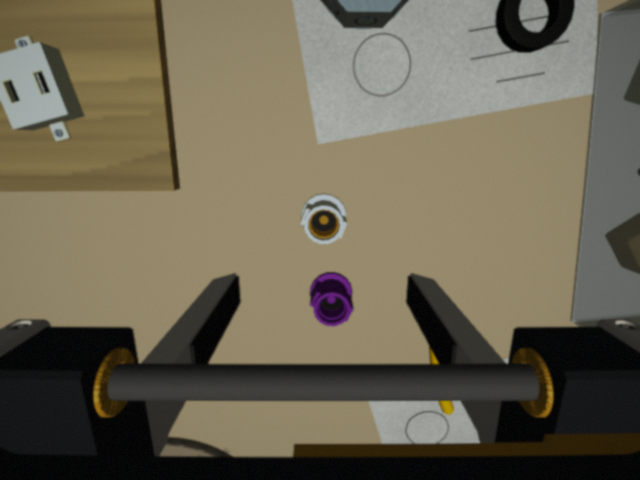

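The white adapter's mouth is at (323,222), the purple one is at (331,298), and the rosette is at (37,85) with its slots at (11,91) and (41,82). I'm going closer to measure height and yaw.

Run:
```python
from h import *
im,st=load("w1")
print(plane(ray("wrist",(323,222),st),.06),plane(ray("wrist",(323,222),st),.0))
for uv in((11,91),(41,82)): print(plane(ray("wrist",uv,st),.042))
```

```text
[ 0.45724156 -0.21939614  0.06      ] [ 0.44445127 -0.21940034  0.        ]
[0.57930212 0.07352626 0.042     ]
[0.586754  0.0431324 0.042    ]
```

Emit:
arm_command(increments=[[0,0,30,0,0,0,0],[0,0,30,0,0,0,0],[0,0,30,0,0,0,0],[0,0,0,0,0,0,0],[0,0,0,0,0,0,0]])

```text
clock: 2.33
eef_pos: [0.4501, -0.2188, 0.1355]
orientation: [3.141, -0.004, 0.001]
ft_force: [0.3, -0.2, 0.3]
grip_width: 0.094
```

Run:
```python
from h import *
im,st=look("w2"); print(st["clock"],st["eef_pos"],st["orientation"])
a,_=load("w1")
cv2.imwrite("pics/c2.png",np.hstack([cv2.resize(a[150:340,240:420],(400,422),interpolation=cv2.INTER_CUBIC),cv2.resize(im[100:290,240:420],(400,422),interpolation=cv2.INTER_CUBIC)]))
```

```text
2.325 [ 0.45013601 -0.21875244  0.13547199] [ 3.14141152e+00 -3.95619737e-03  1.19704592e-03]
```

View pics/c2.png

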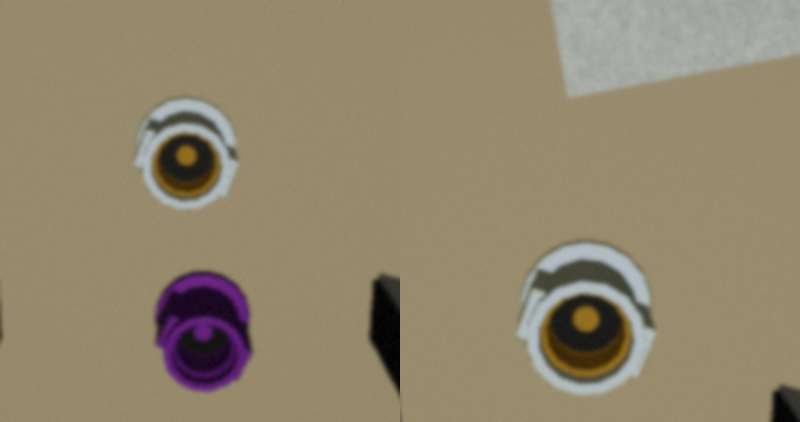

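The crop shows the white adapter with its mouth, brass inside and a thumb pad on each side. The purple one is behind it, so the white one is the target. Its pad edges lean right by about 18°, which puts the yaw near -0.32. I'll enlarge once for the pad edges.

Run:
```python
from h import *
im,st=load("w2"); c=im[200:285,285:365]
c=cv2.resize(c,None,fx=7,fy=7,interpolation=cv2.INTER_CUBIC)
for i in range(0,80,10): cv2.line(c,(i*7,0),(i*7,6),(0,0,255),1)
for i in range(0,85,10): cv2.line(c,(0,i*7),(6,i*7),(0,0,255),1)
cv2.imwrite("pics/c3.png",c)
# mouth: brass hole ellipse in both views
P=[]
for n in("w1","w2"):
    im,st=load(n); h=cv2.cvtColor(im,cv2.COLOR_BGR2HSV)
    w=((h[...,1]<60)&(h[...,2]>120)).astype(np.uint8); w[:150]=0;w[300:]=0; w[:,:280]=0;w[:,380:]=0
    cs,hi=cv2.findContours(w,cv2.RETR_CCOMP,cv2.CHAIN_APPROX_NONE)
    k=[(cv2.contourArea(x),i) for i,x in enumerate(cs) if hi[0][i][3]>=0]
    e=cv2.fitEllipse(cs[max(k)[1]]); print(n,e)
    P.append(ray("wrist",e[0],st))
print("mouth tri",tri(*P),plane(P[0],.06),plane(P[1],.06))
```

```text
w1 ((323.4112854003906, 224.45166015625), (31.120576858520508, 31.548425674438477), 94.09262084960938)
w2 ((323.24786376953125, 251.94577026367188), (41.09328079223633, 42.94594192504883), 94.41034698486328)
mouth tri [ 0.45469912 -0.21980617  0.05944619] [ 0.45482149 -0.21979345  0.06      ] [ 0.45486804 -0.2198181   0.06      ]
```

View pics/c3.png

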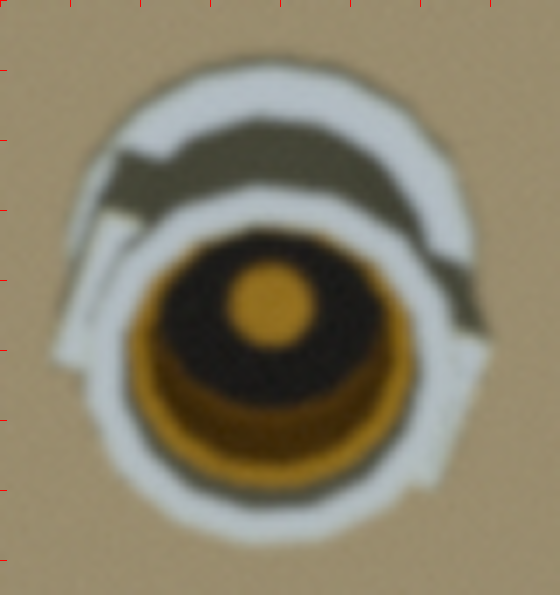

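The pad-top outer edges run from (105,212) to (53,357) on the left and from (492,345) to (430,488) on the right, in crop pixels at 7x. The mouth's measured height of 59.4 mm agrees with the text.

Run:
```python
from h import *
im,st=load("w2")
q=[plane(ray("wrist",(285+u/7-.5,200+v/7-.5),st),.054) for u,v in((105,212),(53,357),(492,345),(430,488))]
for a,b in((0,1),(2,3)):
    d=q[a]-q[b]; print(np.linalg.norm(d),np.arctan2(d[1],d[0]))
m=(q[0]+q[1]-q[2]-q[3])/2; print("pad to pad",np.linalg.norm(m),np.arctan2(m[1],m[0])-np.pi/2, "c",sum(q)/4)
s=arm.read_state()
print(delta(s,(.4548,-.2198,.040),-.39))
```

```text
0.016668805213475236 -0.3552432382925002
0.017079645622213948 -0.37648260145799584
pad to pad 0.04264460678497131 -0.34934321606801033 c [ 0.45473956 -0.21982135  0.054     ]
(array([ 4.3,  0.9, 95.7]), array([ 1.000e-02, -9.000e-02,  2.219e+01]))
```

Emit:
arm_command(increments=[[4,1,0,0,0,10.2,0],[0,0,0,0,0,10.2,0],[0,0,30,0,0,0,0],[0,0,30,0,0,0,0],[0,0,20,0,0,0,0],[0,0,12,0,0,0,0],[0,0,0,0,0,0,0],[0,0,0,0,0,0,0]])

```text
clock: 3.38
eef_pos: [0.4542, -0.2198, 0.0434]
orientation: [3.091, -0.561, 0.002]
ft_force: [-0.2, 0.2, 0.3]
grip_width: 0.0941
```

Run:
```python
from h import *
s=arm.read_state(); print(s["eef_pos"],delta(s,(.4548,-.2198,.0435),-.36),s["ft_force"])
```

```text
[ 0.45423908 -0.2197614   0.04341564] (array([ 0.5, -0.2, -0.1]), array([-0.  , -0.07,  0.03])) [-0.1526521   0.19123949  0.28082782]
```

Emit:
arm_command(increments=[[0.5,0,0,0,0,0,1],[0,0,0,0,0,0,1],[0,0,0,0,0,0,1],[0,0,0,0,0,0,1],[0,0,0,0,0,0,1],[0,0,0,0,0,0,1],[0,0,0,0,0,0,1],[0,0,0,0,0,0,1]])

```text
clock: 4.38
eef_pos: [0.4541, -0.2197, 0.0425]
orientation: [-3.091, 0.561, -0.0]
ft_force: [-0.2, -0.6, 0.2]
grip_width: 0.0436
```

Emit:
arm_command(increments=[[0,0,0,0,0,0,1],[0,0,0,0,0,0,1]])

```text
clock: 4.62
eef_pos: [0.4542, -0.2196, 0.0425]
orientation: [-3.091, 0.561, 0.0]
ft_force: [-0.6, -0.3, -0.2]
grip_width: 0.0442
```

Gripped: the width is 44 mm, as expected. Lift, then go to a viewpoint short of the rosette.

Emit:
arm_command(increments=[[0,0,-20,0,0,0,1],[0,0,-40,0,0,0,1],[0,0,-40,0,0,0,1],[0,0,-10,0,0,0,1],[-10,-50,0,0,0,0,1],[-10,-52,0,0,0,0,1],[-10,-52,0,0,0,0,1],[-10,-52,0,0,0,0,1]])

```text
clock: 5.62
eef_pos: [0.4888, -0.0112, 0.1518]
orientation: [3.091, -0.562, -0.001]
ft_force: [0.7, -0.8, -1.4]
grip_width: 0.044
```

Emit:
arm_command(increments=[[-8,-51,0,0,0,0,1],[0,0,0,0,0,-8.6,1],[0,0,0,0,0,-8.6,1],[0,0,0,0,0,-8.6,1],[0,0,0,0,0,-8.6,1],[0,0,0,0,0,0,1],[0,0,0,0,0,0,1],[0,0,0,0,0,0,1]])

```text
clock: 6.62
eef_pos: [0.4995, 0.0378, 0.1524]
orientation: [-3.119, -0.375, 0.0]
ft_force: [0.1, -0.5, -0.7]
grip_width: 0.0437
```

Run:
```python
from h import *
im,st=look("w3"); print(st["clock"],st["eef_pos"],st["orientation"],st["ft_force"],st["grip_width"])
```

```text
6.625 [0.49950601 0.03777744 0.15235052] [-3.11913882e+00 -3.74579477e-01  3.17117326e-04] [ 0.07950271 -0.50842671 -0.71694459] 0.043673423448691844
```

View pics/w3.png

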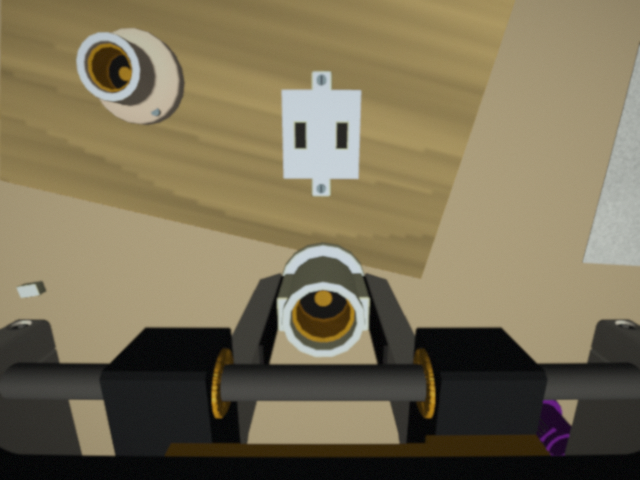

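The adapter is held upright. The rosette is ahead with its slots at (300,135) and (342,135), almost parallel to the tool. I'll take a second, lower view to measure height.

Emit:
arm_command(increments=[[0,0,25,0,0,0,1],[0,0,23,0,0,0,1],[0,0,0,0,0,0,1],[0,0,0,0,0,0,1],[0,0,0,0,0,0,1]])

```text
clock: 7.3
eef_pos: [0.5002, 0.0379, 0.1054]
orientation: [3.119, 0.377, 0.002]
ft_force: [-0.4, -0.5, -0.4]
grip_width: 0.0433
```

```bash
cat > slots.py <<'E'
from h import *
im,st=look("w4"); print(st["clock"],st["eef_pos"],st["orientation"])
S={}
for n in("w3","w4"):
    im,st=load(n); g=cv2.cvtColor(im,cv2.COLOR_BGR2GRAY)
    k=((g<100)*255).astype(np.uint8); k[:60]=0; k[190:]=0; k[:,:265]=0; k[:,375:]=0
    cs,_=cv2.findContours(k,cv2.RETR_EXTERNAL,cv2.CHAIN_APPROX_NONE)
    r=sorted([cv2.minAreaRect(c) for c in cs if cv2.contourArea(c)>80]); print(n,r)
    S[n]=[ray("wrist",x[0],st) for x in r[:2]]
    # held mouth hole
    h=cv2.cvtColor(im,cv2.COLOR_BGR2HSV); w=((h[...,1]<60)&(h[...,2]>120)).astype(np.uint8); w[:235]=0;w[362:]=0;w[:,:270]=0;w[:,378:]=0
    cs,hi=cv2.findContours(w,cv2.RETR_CCOMP,cv2.CHAIN_APPROX_NONE)
    c=max([x for i,x in enumerate(cs) if hi[0][i][3]>=0],key=cv2.contourArea); e=cv2.fitEllipse(c)
    p=plane(ray("wrist",e[0],st),st["eef_pos"][2]+.0175)
    print("held mouth",e[:2],"offset tool mm",(Ro.from_rotvec(st["orientation"]).as_matrix().T@(p-st["eef_pos"])*1e3).round(2))
A=[tri(S["w3"][i],S["w4"][i]) for i in(0,1)]; print("tri",A)
for n in S:
    a,b=[plane(r,.042) for r in S[n]]; d=a-b
    print(n,"c",(a+b)/2,"sep",np.linalg.norm(d),"yaw",np.arctan2(d[1],d[0])-np.pi/2)
E
python3 slots.py
```

```text
7.3 [0.50018577 0.0378732  0.10543662] [3.11884483e+00 3.77261833e-01 2.28075005e-03]
w3 [((299.8338623046875, 135.00921630859375), (24.406808853149414, 9.65178394317627), 86.8201675415039), ((341.5, 135.0), (24.0, 9.0), 90.0)]
held mouth ((322.9288024902344, 319.38262939453125), (60.116600036621094, 66.57341003417969)) offset tool mm [  0.49   0.86 -17.5 ]
w4 [((295.0, 133.5), (29.0, 12.0), 90.0), ((345.5, 134.0), (30.0, 11.0), 90.0)]
held mouth ((322.9239807128906, 319.3807678222656), (60.05282211303711, 66.53523254394531)) offset tool mm [  0.49   0.85 -17.5 ]
tri [array([0.57910981, 0.07385913, 0.04651062]), array([0.58680578, 0.04331086, 0.0359493 ])]
w3 c [0.5828939  0.05890048 0.042     ] sep 0.031448394054835134 yaw 0.23837478567142623
w4 c [0.58281138 0.05890591 0.042     ] sep 0.0315009295728204 yaw 0.23039451623954665
```

Run:
```python
from h import *
s=arm.read_state(); print(delta(s,(.5822,.0596,.093),.235))
```

```text
(array([84.9, -1.5, 12.5]), array([ 0.01, -0.08,  0.33]))
```

Emit:
arm_command(increments=[[28,-0.5,0,0,0,0.3,1],[28,-0.5,0,0,0,0,1],[29,-0.5,0,0,0,0,1],[0,0,12,0,0,0,1],[0,0,0,0,0,0,1],[0,0,0,0,0,0,1],[0,0,0,0,0,0,1]])

```text
clock: 8.22
eef_pos: [0.5816, 0.059, 0.0929]
orientation: [3.12, 0.369, 0.001]
ft_force: [-0.5, 0.1, -0.2]
grip_width: 0.0435
```

Run:
```python
from h import *
s=arm.read_state(); print(s["eef_pos"],delta(s,(.5822,.0596,.0735),.235),s["ft_force"],s["torque"])
```

```text
[0.58163959 0.05904201 0.09294441] (array([ 0.7, -0.4, 19.4]), array([ 0.01, -0.02,  0.04])) [-0.50186246  0.08178722 -0.16452887] [-0.00740323  0.02615395 -0.01171028]
```

Emit:
arm_command(increments=[[0.6,-0.4,3,0,0,0,1],[0,0,3,0,0,0,1],[0,0,2,0,0,0,1],[0,0,2,0,0,0,1],[0,0,0,0,0,0,1]])

```text
clock: 8.85
eef_pos: [0.5822, 0.0598, 0.0823]
orientation: [-3.12, -0.37, 0.001]
ft_force: [0.0, -0.1, -1.8]
grip_width: 0.0438
```

Emit:
arm_command(increments=[[0,0,2,0,0,0,1],[0,0,2,0,0,0,1],[0,0,2,0,0,0,1],[0,0,0,0,0,0,1]])

```text
clock: 9.35
eef_pos: [0.5822, 0.0598, 0.0763]
orientation: [-3.12, -0.37, 0.0]
ft_force: [0.1, -0.5, -1.1]
grip_width: 0.044
```

Hooks are in the slots with no contact force. Seat the collar.

Emit:
arm_command(increments=[[0,0,1.5,0,0,0,1],[0,0,1,0,0,0,1],[0,0,0.3,0,0,0,1],[0,0,0,0,0,0,1]])

```text
clock: 9.85
eef_pos: [0.5823, 0.0598, 0.0737]
orientation: [-3.12, -0.37, 0.0]
ft_force: [-0.0, 0.7, -1.2]
grip_width: 0.0439
```

Emit:
arm_command(increments=[[0,0,0.4,0,0,0,1],[0,0,0.3,0,0,0,1],[0,0,0,0,0,0,1]])

```text
clock: 10.22
eef_pos: [0.5824, 0.0598, 0.0735]
orientation: [3.12, 0.37, 0.0]
ft_force: [-2.1, -0.5, 7.3]
grip_width: 0.0438
```

Emit:
arm_command(increments=[[0,0,-0.7,0,0,0,1],[0,0,0,0,0,5,1],[0,0,0,0,0,5,1],[0,0,0,0,0,5,1],[0,0,0,0,0,4,1],[0,0,0,0,0,0,1]])

```text
clock: 10.98
eef_pos: [0.5823, 0.0599, 0.0737]
orientation: [3.138, -0.15, 0.0]
ft_force: [-0.7, -0.4, -1.2]
grip_width: 0.0438
```

```bash
cat > s.py <<'E'
from h import *
s=arm.read_state(); R=Ro.from_rotvec(s["orientation"]).as_matrix()
print(s["clock"],s["eef_pos"].round(4),"yaw",np.arctan2(R[1,0],R[0,0]).round(3),"F",s["ft_force"].round(2),"T",s["torque"].round(3),s["grip_width"],s["q"].round(2))
E
python3 s.py
```

```text
10.975 [0.5823 0.0599 0.0737] yaw -0.095 F [-0.71 -0.36 -1.21] T [ 0.075 -0.005  0.042] 0.04380002271292395 [-0.03  0.47 -0.23  1.92  0.15  0.77 -2.01]
```

Turned 0.33 rad with little resistance. Joint 7 will end near -2.5, inside its range. Continue through the leaf spring in small steps.

Emit:
arm_command(increments=[[0,0,0,0,0,4,1],[0,0,0,0,0,4,1],[0,0,0,0,0,4,1],[0,0,0,0,0,4,1],[0,0,0,0,0,0,1]])

```text
clock: 11.6
eef_pos: [0.5822, 0.06, 0.0736]
orientation: [-3.087, 0.583, 0.0]
ft_force: [-1.0, 1.8, -2.1]
grip_width: 0.0443
```

```bash
python3 s.py
```

```text
11.6 [0.5822 0.06   0.0736] yaw -0.373 F [-1.02  1.79 -2.06] T [ 0.341  0.14  -0.059] 0.044268158675122085 [-0.08  0.46 -0.17  1.92  0.11  0.76 -2.25]
```

Emit:
arm_command(increments=[[0,0,0,0,0,4,1],[0,0,0,0,0,4,1],[0,0,0,0,0,3,1],[0,0,0,0,0,0,1]])

```text
clock: 12.1
eef_pos: [0.5824, 0.0597, 0.0737]
orientation: [3.017, -0.875, 0.0]
ft_force: [0.2, 0.2, -2.0]
grip_width: 0.044
```

```bash
python3 s.py
```

```text
12.1 [0.5824 0.0597 0.0737] yaw -0.565 F [ 0.24  0.24 -1.97] T [-0.08   0.039 -0.048] 0.04404358659625338 [-0.11  0.46 -0.12  1.93  0.08  0.76 -2.42]
```

Turned 0.80 rad. The stop should be near, so ease on to it.

Emit:
arm_command(increments=[[0,0,0,0,0,1.5,1],[0,0,0,0,0,1,1],[0,0,0,0,0,0,1]])

```text
clock: 12.48
eef_pos: [0.5825, 0.0598, 0.0738]
orientation: [-2.996, 0.944, -0.0]
ft_force: [1.1, -0.9, -1.6]
grip_width: 0.0435
```

```bash
python3 s.py
```

```text
12.475 [0.5825 0.0598 0.0738] yaw -0.61 F [ 1.14 -0.92 -1.56] T [ 0.035 -0.168  0.012] 0.0435498536563663 [-0.12  0.46 -0.11  1.93  0.07  0.76 -2.46]
```

Emit:
arm_command(increments=[[0,0,0,0,0,1,1],[0,0,0,0,0,0.7,1],[0,0,0,0,0,0,1]])

```text
clock: 12.85
eef_pos: [0.5826, 0.0597, 0.0738]
orientation: [-2.982, 0.989, -0.001]
ft_force: [1.7, -0.5, -2.1]
grip_width: 0.0438
```

```bash
python3 s.py
```

```text
12.85 [0.5826 0.0597 0.0738] yaw -0.641 F [ 1.69 -0.54 -2.05] T [-0.174 -0.687  0.106] 0.04384697963244626 [-0.13  0.46 -0.1   1.93  0.07  0.76 -2.48]
```

Emit:
arm_command(increments=[[0,0,0,0,0,0.8,1],[0,0,0,0,0,0,1]])

```text
clock: 13.1
eef_pos: [0.5825, 0.0597, 0.0738]
orientation: [-2.975, 1.01, -0.001]
ft_force: [2.7, -1.5, -1.7]
grip_width: 0.044
```

```bash
python3 s.py
```

```text
13.1 [0.5825 0.0597 0.0738] yaw -0.655 F [ 2.7  -1.52 -1.66] T [-0.183 -0.885  0.243] 0.043980074607186025 [-0.13  0.46 -0.1   1.93  0.07  0.76 -2.5 ]
```

At the stop: torque climbs steeply to 0.24 N m at a turn of about 0.88 rad. Relax the twist by 1°, then start the pull.

Emit:
arm_command(increments=[[0,0,0,0,0,-1.2,1],[0,0,-1,0,0,0,1],[0,0,-0.5,0,0,0,1],[0,0,0,0,0,0,1]])

```text
clock: 13.6
eef_pos: [0.5824, 0.0599, 0.0753]
orientation: [-2.985, 0.978, -0.0]
ft_force: [4.0, 1.3, -2.4]
grip_width: 0.0437
```

```bash
python3 s.py
```

```text
13.6 [0.5824 0.0599 0.0753] yaw -0.633 F [ 4.01  1.31 -2.41] T [ 0.283 -0.988  0.07 ] 0.043727926522324385 [-0.13  0.46 -0.11  1.93  0.07  0.76 -2.48]
```

Emit:
arm_command(increments=[[0,0,-0.5,0,0,0,1],[0,0,-0.3,0,0,0,1],[0,0,0,0,0,0,1]])

```text
clock: 13.98
eef_pos: [0.5824, 0.0599, 0.0759]
orientation: [-2.985, 0.978, -0.0]
ft_force: [4.8, 1.4, -5.7]
grip_width: 0.0436
```

```bash
python3 s.py
```

```text
13.975 [0.5824 0.0599 0.0759] yaw -0.633 F [ 4.82  1.38 -5.69] T [ 0.431 -1.315  0.098] 0.04356439682789768 [-0.13  0.46 -0.11  1.93  0.07  0.76 -2.48]
```

Spring load has started. There is about 5 N of side load, so shift slightly to relieve it while continuing up.

Emit:
arm_command(increments=[[0.3,-0.3,-0.3,0,0,0,1],[0,0,0,0,0,0,1]])

```text
clock: 14.22
eef_pos: [0.5825, 0.0598, 0.0761]
orientation: [2.985, -0.978, -0.001]
ft_force: [4.0, 1.8, -7.4]
grip_width: 0.0441
```

```bash
python3 s.py
```

```text
14.225 [0.5825 0.0598 0.0761] yaw -0.633 F [ 4.02  1.84 -7.41] T [ 0.509 -0.898  0.038] 0.04411187538099697 [-0.13  0.46 -0.11  1.93  0.07  0.76 -2.48]
```

Emit:
arm_command(increments=[[0.4,-0.3,-0.3,0,0,0,1],[0,0,-0.2,0,0,0,1],[0,0,0,0,0,0,1]])

```text
clock: 14.6
eef_pos: [0.5826, 0.0598, 0.0765]
orientation: [2.985, -0.978, -0.002]
ft_force: [-1.1, 2.1, -9.4]
grip_width: 0.0442
```

```bash
python3 s.py
```

```text
14.6 [0.5826 0.0598 0.0765] yaw -0.633 F [-1.09  2.05 -9.35] T [0.643 0.117 0.074] 0.04420425349905385 [-0.13  0.46 -0.11  1.92  0.07  0.76 -2.48]
```

Emit:
arm_command(increments=[[0,0,-0.3,0,0,0,1],[0,0,0,0,0,0,1],[0,0,0,0,0,0,1],[0,0,0,0,0,0,1]])

```text
clock: 15.1
eef_pos: [0.5827, 0.0598, 0.0768]
orientation: [2.985, -0.978, -0.002]
ft_force: [-3.8, 2.2, -12.7]
grip_width: 0.0441
```

Emit:
arm_command(increments=[[0,0,0,0,0,0,1],[0,0,0,0,0,0,1],[0,0,0,0,0,0,1],[0,0,0,0,0,0,1],[0,0,0,0,0,0,1],[0,0,0,0,0,0,1]])

```text
clock: 15.85
eef_pos: [0.5828, 0.0598, 0.0769]
orientation: [2.985, -0.978, -0.001]
ft_force: [-5.0, 3.1, -13.7]
grip_width: 0.0439
```

```bash
python3 s.py
```

```text
15.85 [0.5828 0.0598 0.0769] yaw -0.633 F [ -4.97   3.09 -13.75] T [0.567 1.297 0.039] 0.043861145287972775 [-0.13  0.46 -0.11  1.92  0.07  0.76 -2.48]
```

Held, but it has crept to about 12 N net. Trim to 10 N and hold one more second.

Emit:
arm_command(increments=[[-0.2,0.1,0.3,0,0,0,1],[0,0,0,0,0,0,1],[0,0,0,0,0,0,1],[0,0,0,0,0,0,1]])

```text
clock: 16.35
eef_pos: [0.5828, 0.0598, 0.0768]
orientation: [2.985, -0.978, -0.001]
ft_force: [-4.1, 1.7, -10.8]
grip_width: 0.0438
```

Emit:
arm_command(increments=[[0,0,0,0,0,0,1],[0,0,0,0,0,0,1],[0,0,0,0,0,0,1],[0,0,0,0,0,0,1],[0,0,0,0,0,0,1],[0,0,0,0,0,0,1]])

```text
clock: 17.1
eef_pos: [0.5828, 0.0598, 0.0768]
orientation: [2.985, -0.978, -0.001]
ft_force: [-4.8, 1.6, -10.4]
grip_width: 0.0438
```

The hooks held. Lower back to the seat, check, then release.

Emit:
arm_command(increments=[[-0.2,0.2,1,0,0,0,1],[0,0,1,0,0,0,1],[0,0,0.9,0,0,0,1],[0,0,0,0,0,0,1]])

```text
clock: 17.6
eef_pos: [0.5832, 0.0593, 0.0747]
orientation: [2.985, -0.979, 0.001]
ft_force: [-6.3, -1.2, 0.3]
grip_width: 0.0443
```

```bash
python3 s.py
```

```text
17.6 [0.5832 0.0593 0.0747] yaw -0.634 F [-6.28 -1.16  0.3 ] T [-0.328  1.646  0.005] 0.044287870599059226 [-0.13  0.46 -0.11  1.93  0.07  0.76 -2.48]
```

Emit:
arm_command(increments=[[-0.5,0.3,0.6,0,0,0,1],[0,0,0.3,0,0,0,1],[0,0,0,0,0,0,1],[0,0,0,0,0,0,1]])

```text
clock: 18.1
eef_pos: [0.583, 0.0593, 0.074]
orientation: [-2.985, 0.979, -0.003]
ft_force: [-5.1, -1.6, 0.4]
grip_width: 0.044
```

```bash
python3 s.py
```

```text
18.1 [0.583  0.0593 0.074 ] yaw -0.634 F [-5.07 -1.61  0.36] T [-0.337  1.267  0.042] 0.044010911243736656 [-0.13  0.46 -0.11  1.93  0.07  0.76 -2.48]
```

Emit:
arm_command(increments=[[-0.5,0.2,0.4,0,0,0,1],[0,0,0,0,0,0,1],[0,0,0,0,0,0,1]])

```text
clock: 18.48
eef_pos: [0.5828, 0.0595, 0.0735]
orientation: [-2.985, 0.979, -0.003]
ft_force: [-2.5, -3.4, 7.2]
grip_width: 0.0439
```

```bash
python3 s.py
```

```text
18.475 [0.5828 0.0595 0.0735] yaw -0.634 F [-2.52 -3.44  7.25] T [-0.925  0.602  0.07 ] 0.04391245350175634 [-0.13  0.46 -0.11  1.93  0.07  0.75 -2.48]
```

Seated. Open and leave.

Emit:
arm_command(increments=[[0,0,-0.3,0,0,0,0],[0,0,0,0,0,0,0],[0,0,0,0,0,0,0],[0,0,0,0,0,0,0],[0,0,0,0,0,0,0],[0,0,0,0,0,0,0]])

```text
clock: 19.23
eef_pos: [0.5817, 0.06, 0.0729]
orientation: [-2.985, 0.978, 0.0]
ft_force: [-0.5, 0.2, -0.8]
grip_width: 0.094
```

Emit:
arm_command(increments=[[0,0,-20,0,0,0,0],[0,0,-40,0,0,0,0],[0,0,-40,0,0,0,0],[-25,0,-20,0,0,0,0],[-35,0,0,0,0,0,0],[0,0,0,0,0,0,0],[0,0,0,0,0,0,0]])

```text
clock: 20.1
eef_pos: [0.5336, 0.0953, 0.193]
orientation: [-2.985, 0.978, -0.001]
ft_force: [0.9, 1.3, 0.5]
grip_width: 0.094
```

```bash
python3 s.py
python3 - <<'E'
from h import *
im,st=look("w5")
sc=capture("scene")[:,:,::-1]
cv2.imwrite("pics/fin.png",np.hstack([cv2.resize(im,(400,300)),cv2.resize(sc,(400,300))]))
cv2.imwrite("pics/fin.png",np.vstack([cv2.imread("pics/fin.png"),cv2.resize(im[40:240,160:480],(800,500))[:300*1] if 0 else cv2.resize(im[100:262,210:426],(800,300))]))
E
```

```text
20.1 [0.5336 0.0953 0.193 ] yaw -0.633 F [0.92 1.3  0.51] T [ 0.082 -0.04  -0.035] 0.09401527657807852 [-0.18  0.25 -0.14  1.93  0.04  0.97 -2.54]
```

View pics/fin.png

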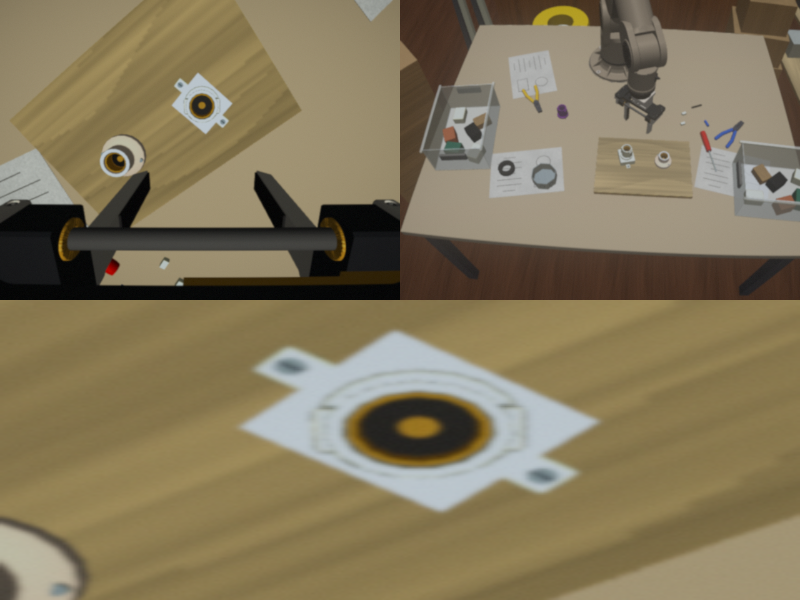

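The adapter sits upright and centred in the rosette at about (203,104) in the wrist panel. Its pads are turned relative to the block, and everything else is where it was.

```bash
python3 -c "
from station import arm
print(arm.close_job())"
```

```text
the job is handed in; nothing more can be done
None
```

The white adapter is fitted to the rosette, pull-tested and released, and I handed the job in at about 20 s of the allowed 58 s.

- **Fitting:** The hooks went into the slots without jamming, and the collar seated at about 7 N. I turned the adapter clockwise past the click to the stop. Torque climbed to 0.24 N m at about 0.88 rad on the gripper, against the 0.84 rad in the text; I put the difference down to play and grip give. I then eased off about 1°.
- **Pull test:** The wrist sensor read 12.7 to 13.7 N upward for about 0.75 s, higher than I wanted because the force crept up. I trimmed it to 10.4–10.8 N and held about 0.75 s more. These readings include the adapter's weight of about 1 N. The hooks held on the spring brass, and no reading came near 20 N.
- **Side load:** A side force of up to about 5 N was present during the pull, so it was not perfectly straight; it reached about 6 N while lowering back.
- **Final checks:** The last pictures show the adapter upright, centred and turned in the rosette, with the gripper clear. The other things look unmoved by eye; I did not measure their positions.

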